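# Set the tare wheel and put the top portion cup on the scale

## Robot

A 6-joint arm with a two-finger parallel gripper is mounted at the origin on a cart in front of the work surface, level with it; the furniture and walls round the work are solid. World frame = base frame: x ahead of the robot, y to its left, z up, the work surface at z = 0. Lengths are in m, angles in degrees, forces in N, time in s.
With the tool pointing down it reaches from about 0.3 to 0.75 m from the base axis. Payload 8.5 kg.
Tool frame: the origin (TCP) lies midway between the tips of the shut fingers; the grasp point (between the pads) lies 19 mm behind it (env.hold_point_z is the distance from the TCP to the grasp point, in m); z points along the fingers, y is the line along which they close (so a half turn about z gives the same grasp; the last joint's range is limited). The gripper opens to 85 mm and grips with 20 to 120 N. Pads are 22 mm wide; open, the fingers measure 114 mm over their backs; the gripper's body (76 mm by 85 mm) begins 54 mm behind the grasp point. The pads swing forward as they close: fully open they stand 13 mm farther back than shut.
Start: joints at [-85.388, 21.807, 74.336, -0, 83.858, -12.336], TCP at [0.16, -0.526, 0.231] pointing down, gripper open.
Joint ranges: [-178.18, 178.18], [-50.72, 133.34], [12.68, 142.11], [-81.47, 261.47], [9.98, 163.14], [-165.26, 165.26]. Speed limits (degrees/s): [136.94, 136.94, 180, 180, 180, 180].

## Interface

Orientations are given as a 3x3 rotation matrix whose columns are the frame's x, y, z axes.
In Python, from rig import observe, get_image, camera_info, env gives the robot as it stands.
- The arm moves only by the tool drive_tool, never from a script. Its arguments are lists of equal length, an entry for each row: "offset": the shift along the tool's x, y, z in units of 40 mm (1.0 is 40 mm), a list of three; "turn": the turn, a rotation vector about the tool's x, y, z in units of 6 degrees (1.0 is 6 degrees), a list of three; "hand": the opening, from 0 (shut) to 1 (fully open). A call has exactly 10 rows; each row shifts and turns the commanded pose from where the row before left it, along the tool's axes as they then stand; what a row does not reach is not made up. A row lasts 1/8 s, in which the tool goes at most 62.5 mm and 10.7 degrees, less where a joint would pass 70% of its speed; a pose out of reach is approached as far as the arm can. A call is refused whole if a number of a shift passes 1 or a number of a turn 1, either way. A call with a gripper value outside its range is refused whole. The fingers move at their own pace and stop on an object; "newtons" is the grip in N (left out, the last holds). Time passes only in rows, so rows that do not move let the fingers close, or fill a call up. It gives the time, the measured TCP pose, the force, the opening and the grip force at its end, in the units of the state.
- observe(): the state, without advancing time (a new reading comes with each control period).
- get_image(name): name is "scene" or "top" or "wrist"; returns the picture (400x640x3 uint8, blue, green, red); there is no depth.
- camera_info(name): a dict with "fx", "fy", "cx", "cy" (pixels), "world_to_cam" (4x4, takes a point from world to camera coordinates). Camera axes: x right, y down, z forward; pixel columns grow to the right and rows downward; lengths in m; the calibration is good to about 2 mm. A picture is of the moment at which its call begins: read the wrist's pose just before it. camera_info takes no time and is no camera call; for the wrist camera it gives the pose at the moment of the call.
- env.close_job(): hands the job in; it is judged then, once.
The state is a dict: "time_s": time; "q": joint angles; "qvel": joint speeds; "joint_efforts": joint torques, N m; "position": TCP position; "tool_rot": TCP orientation; "ft_force": force on the tool from outside, world axes, zero at the start; "wrist_torque": the same for the moment, N m; "grip_width": finger opening in m; "gripper_force": force on a finger pad.
Only numpy, scipy, OpenCV 4.12 (cv2) and the standard library are available. Lean on these libraries where they do the work, as an engineer would, in place of code of your own. Each camera call takes 0.05 s, during which the arm holds its last target. There are 200 camera calls.

## Task

Get the portion scale ready for the steel cups: roll its knurled tare wheel click by click away from you, until the red line on the wheel's white drum stands exactly at the blue pointer. Then lift the top cup straight up off the nested stack, leaving the other two cups standing, and set it gently upright on the scale's pan, its foot inside the blue ring. Do not knock over or push about the sugar jar, the mug or the garlic.

Things in the scene. Friction and masses are not known exactly. Their poses are not given: they have to be found in the camera images.
- scale: white portion scale, fixed to the worktop, housing 150 (x) x 220 (y) x 46 mm high; origin under its centre at worktop level; x points to its back (away from the robot at yaw 0), y to its left. At the left end the tare wheel stands out of the top, on the right is the round steel pan
- pan_center (a point): centre of the top of the pan (100 mm across, flat, 62 mm above the worktop, 45 mm to the right (-y) of the scale's origin). A blue ring of 60 mm inside diameter is printed round this centre
- wheel_axis (a point): centre of the tare wheel, on its level axle 46 mm above the worktop, 75 mm left (+y) of the scale's origin; axes as the scale's. The axle runs along y, so the wheel's top edge moves along the scale's x. The black knurled tyre is 35 mm in radius and 16 mm wide (8 mm each way along y): its top is 81 mm above the worktop, 35 mm over the housing
- red_line (a point): middle of the wide red line on the white drum (31 mm in radius, 8 mm wide, on the tyre's -y side; a black line at each other click); the red runs on across the black tyre. Beside the drum, 17 to 22 mm to the -y side of the wheel's centre, a grey lug rises to 72 mm above the worktop, its blue pointer line straight above the axle. Set right, the red line is straight above the axle
- tare_wheel (a joint): wheel angle (rad); grows as its top rolls along the scale's +x. It clicks every 0.262 rad (9.2 mm of tyre edge); a spring draws it into the nearest click. About 1 N at the edge turns it: a fingertip pressing down with 4 to 8 N drives it by friction. Red line at the pointer: 1.571 (6 clicks). Starts 1 to 3 clicks from zero, 3 to 5 short; stops at -0.1 and 2.72
- cup_top: top cup, round, bright steel, open, 56 mm high, 0.1 to 0.16 kg; origin at the centre of its underside, z up. Upper part (31 to 56 mm) straight, 60 mm across, wall 2.5 mm; lower part tapers from 50 to 40 mm at the foot. Its lower part stands in the cup below and its shoulder rests on that cup's rim, so only its upper 25 mm show; about 1.5 mm play sideways
- cup_middle: middle cup, same shape; nested 25 mm below the top one
- cup_bottom: bottom cup, same shape, standing loose on the worktop; the whole stack is 106 mm high
- sugar: glass sugar jar with green lid, 65 x 65 x 90 mm, loose; origin under its centre; a bystander
- mug: small cream mug, 59 x 83 x 55 mm with handle, loose; origin under its centre; a bystander
- garlic_1: garlic bulb, 48 x 50 x 51 mm, loose; origin under its centre; a bystander

How it is judged (in metres and radians):
On the way, in this order (a step that is already met when the one before it is completed fails the run):
1. the wheel's red line rests at the pointer, the cup stack still untouched (value of joint tare_wheel between 1.47 and 1.67 rad and contact force between the fingers and tare_wheel below 0.1 N and distance between cup_top and cup_middle below 0.035 m), for 0.3 s.
2. the top cup is clear above the middle one, lifted straight (within 30 mm sideways) (z of cup_top in the frame of cup_middle above 0.058 m and horizontal distance between cup_top and cup_middle below 0.03 m).
At the end, for the whole second after the job is handed in: The tare wheel rests with the red line at the pointer (joint 1.47 to 1.67 rad); the top cup stands at rest and upright (within 0.08 rad) on the pan, its centre within 11 mm of the pan's centre; the other two cups still stand nested and upright on the worktop (value of joint tare_wheel between 1.47 and 1.67 rad and horizontal distance between cup_top and pan_center below 0.011 m and distance between cup_top and pan_center below 0.015 m and angle between cup_top's own z axis and vertical below 0.08 rad and linear speed of cup_top below 0.02 m/s and angle between each of cup_middle, cup_bottom's own z axis and vertical below 0.12 rad and z of cup_middle in the frame of cup_bottom below 0.03 m and horizontal distance between cup_middle and cup_bottom below 0.01 m and height (world z) of cup_bottom below 0.005 m); the robot touches nothing.
It fails at once if the stack's lower cups pushed more than 30 mm, lifted or tipped (distance of any of cup_bottom, cup_middle from where it was at the start of the episode above 0.03 m or angle between cup_bottom's own z axis and vertical above 0.3 rad).
It fails at once if a bystander (sugar jar, mug, garlic) pushed more than 30 mm (distance of any of sugar, mug, garlic_1 from where it was at the start of the episode above 0.03 m).
It fails at once if the cup dropped or rammed on the scale (over 40 N) (contact force between cup_top and scale above 40 N).
It also fails if it takes over 72 s, if anything falls off the work surface, if the arm or the gripper's body presses on something with over 40 N, if the wrist force passes 120 N, or if a joint passes its speed limit or range.

## Working session

There is one attempt and no reset: what is moved stays moved. The work goes in short steps, Python scripts to look and compute and a tool call to move; the robot and the scene stay as the last step left them, time stands still between calls to the robot, and variables do not carry over. Pictures are saved under pics/ and viewed, at most 10 in all, crops included, and the job is handed in when it is done.

Besides the shell and the picture viewer there is one more tool, called as a command line: name --argument value ..., lists and objects as JSON in quotes. drive_tool: Moves the arm, as the interface text tells. Its arguments: {"type":"object","properties":{"offset":{"type":"array"},"turn":{"type":"array"},"hand":{"type":"array"},"newtons":{"type":"number"}},"required":["offset","turn","hand"]}

```bash
mkdir -p pics; python3 - <<'E'
from rig import *
import cv2,numpy as np
s=observe();print(s['time_s'],s['position'],np.round(s['tool_rot'],3).tolist(),s['grip_width'])
for n in("scene","top"):
    im=get_image(n);cv2.imwrite(f"pics/{n}1.png",im)
    c=camera_info(n);print(n,c['fx'],c['cx'],c['cy'],np.round(c['world_to_cam'],4).tolist())
E
```

```text
0.0 [ 0.16029386 -0.52581803  0.23070618] [[0.957, 0.291, -0.0], [0.291, -0.957, 0.001], [0.0, -0.001, -1.0]] 0.08552296918927473
scene 506.3545752118253 319.3716358469936 205.3239167326621 [[0.5571, -0.8304, -0.0097, -0.2827], [-0.3847, -0.2477, -0.8892, 0.2941], [0.7359, 0.4991, -0.4575, 1.3135], [0.0, 0.0, 0.0, 1.0]]
top 424.0144788668524 323.61142619362215 202.63745919739637 [[-0.0069, -0.9999, 0.0102, 0.0228], [-0.9976, 0.0062, -0.0695, 0.5429], [0.0695, -0.0107, -0.9975, 1.1845], [0.0, 0.0, 0.0, 1.0]]
```

View pics/scene1.png

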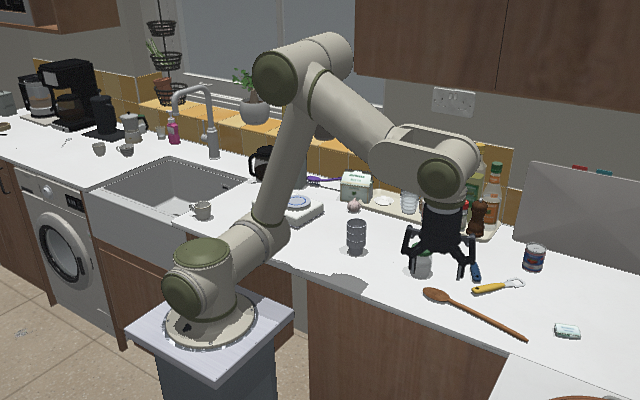

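View pics/top1.png

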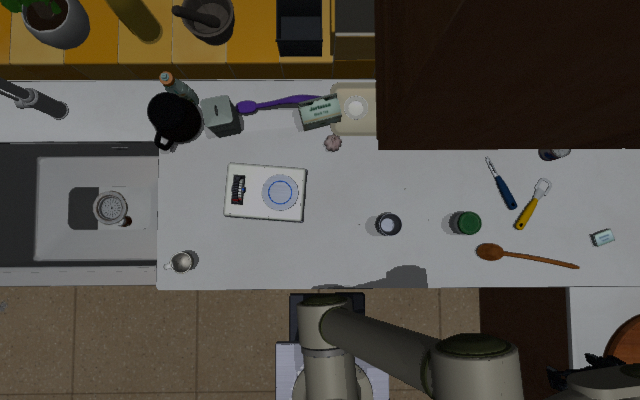

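The top view shows the scale at about (265,192), with the wheel at (238,190) and the pan at (280,192). The stack is at (388,224), the sugar at (465,223), the garlic at (333,143) and the mug at (180,262). I'll refine these by zooming in.

```bash
cat > h.py <<'E'
import numpy as np,cv2
from rig import *
def ray(n,uv,z,c=None):
    c=c or camera_info(n);W=np.array(c['world_to_cam']);R=W[:3,:3];o=-R.T@W[:3,3]
    d=R.T@np.array([(uv[0]-c['cx'])/c['fx'],(uv[1]-c['cy'])/c['fy'],1]);return o+d*(z-o[2])/d[2]
def proj(n,p,c=None):
    c=c or camera_info(n);q=np.array(c['world_to_cam'])@np.append(p,1);return np.array([c['fx']*q[0]/q[2]+c['cx'],c['fy']*q[1]/q[2]+c['cy']])
E
python3 - <<'E'
from h import *
im=cv2.imread('pics/top1.png')
g=im[150:240,210:420];cv2.imwrite('pics/c1.png',cv2.resize(g[:, :100],None,fx=6,fy=6,interpolation=cv2.INTER_CUBIC))
b=im.astype(int);m=((b[...,0]-b[...,2])>50);m[:150]=0;m[240:]=0;m[:,:250]=0;m[:,310:]=0
v,u=np.nonzero(m);(cc,ax,an)=cv2.fitEllipse(np.c_[u,v].astype(np.float32));print('ring',cc,ax,ray('top',cc,.062))
hs=cv2.cvtColor(im,cv2.COLOR_BGR2HSV)
w=((hs[...,2]>0)&(b.min(2)>225)).astype(np.uint8)
for n,uv,z in[('stack',(388,223.5),.106),('sugar',(466,223),.09),('garlic',(333,143),.03),('mug',(181,261),.05),('wheel',(238,190),.075)]:print(n,ray('top',uv,z).round(3))
for uv in[(229,163),(307,168),(302,222),(224,216)]:print(ray('top',uv,.046).round(3))
E
```

```text
ring (279.6676025390625, 191.99191284179688) (22.867229461669922, 23.035913467407227) [0.57001306 0.13980674 0.062     ]
stack [ 0.481 -0.149  0.106]
sugar [ 0.481 -0.36   0.09 ]
garlic [ 0.712 -0.008  0.03 ]
mug [0.384 0.41  0.05 ]
wheel [0.575 0.251 0.075]
[0.653 0.282 0.046]
[0.638 0.065 0.046]
[0.488 0.08  0.046]
[0.506 0.295 0.046]
```

View pics/c1.png

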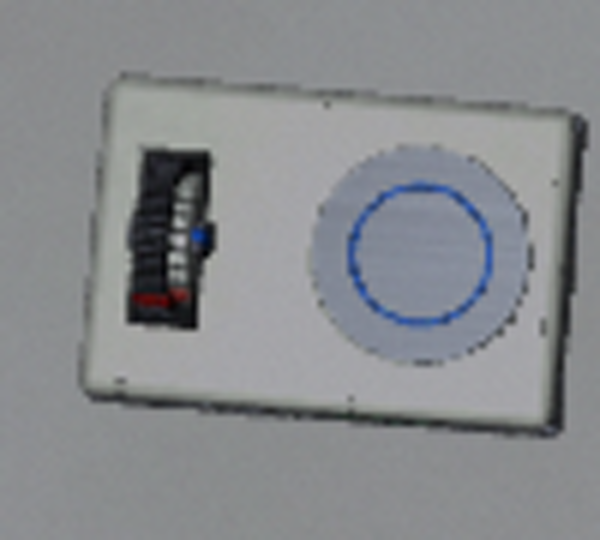

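Crop view: the blue pointer is at (202,237) and the red line is well short of it, at (165,297). The scale's yaw is about −4.6°, the pan is at (0.570,0.140) and the wheel at about (0.579,0.259). I'll approach the wheel with the fingers shut.

drive_tool --offset '[[0.98, -0.98, 0], [0.98, -0.98, 0], [0.98, -0.98, 0], [0.98, -0.98, 0], [0.98, -0.98, 0], [0.98, -0.98, 0], [0.98, -0.98, 0], [0.98, -0.98, 0], [0.98, -0.98, 0], [0.98, -0.98, 0]]' --turn '[[0, 0, 0], [0, 0, 0], [0, 0, 0], [0, 0, 0], [0, 0, 0], [0, 0, 0], [0, 0, 0], [0, 0, 0], [0, 0, 0], [0, 0, 0]]' --hand '[0, 0, 0, 0, 0, 0, 0, 0, 0, 0]' --newtons 30

```text
time_s: 1.35
position: [0.4215, -0.035, 0.2313]
tool_rot: [[0.957, 0.291, -0.0], [0.291, -0.957, -0.0], [-0.0, 0.0, -1.0]]
ft_force: [1.1, -0.9, -0.1]
grip_width: -0.0
gripper_force: 0.0
```

drive_tool --offset '[[0.98, -0.98, 0], [0.98, -0.98, 0], [0.98, -0.98, 0], [0.98, -0.98, 0], [0.5, -0.98, 0], [0, 0, 0.2], [0, 0, 0.2], [0, 0, 0.2], [0, 0, 0.2], [0, 0, 0]]' --turn '[[0, 0, 0], [0, 0, 0], [0, 0, 0], [0, 0, 0], [0, 0, 0], [0, 0, 1], [0, 0, 1], [0, 0, 1], [0, 0, 0.6], [0, 0, 0]]' --hand '[0, 0, 0, 0, 0, 0, 0, 0, 0, 0]'

```text
time_s: 2.6
position: [0.5326, 0.2021, 0.1986]
tool_rot: [[0.997, -0.08, -0.002], [-0.08, -0.997, -0.0], [-0.002, 0.0, -1.0]]
ft_force: [0.3, -0.3, 0.9]
grip_width: -0.0001
gripper_force: 0.0
```

```bash
python3 - <<'E'
from h import *
s=observe();print(s['time_s'],s['position'],np.round(s['tool_rot'],3).tolist(),s['grip_width'],s['ft_force'])
w=get_image('wrist');t=get_image('top')
cv2.imwrite('pics/w2.png',np.vstack([w,cv2.resize(t[140:240,160:320],(320,200))[:, :].repeat(1,0) if 0 else cv2.copyMakeBorder(cv2.resize(t[140:240,180:340],(320,200)),0,0,0,320,0)]))
yaw=np.radians(-4.6);X=np.array([np.cos(yaw),np.sin(yaw),0]);Y=np.array([-X[1],X[0],0])
pan=np.array([.570,.140,0]);a=pan+.12*Y+[0,0,.046]
print('axis',a)
for n in('top','wrist'):
  print(n,'ptr',proj(n,a-.0195*Y+[0,0,.026]).round(1))
  for k in(3,4,5):
    th=-k*.2618;p=lambda r,y:a+y*Y+r*(np.sin(th)*X+np.cos(th)*np.array([0,0,1]))
    print(k,'tyre',proj(n,p(.035,0)).round(1),'drum',proj(n,p(.031,-.012)).round(1))
E
```

```text
2.6 [0.53263747 0.20212642 0.19855378] [[0.997, -0.08, -0.002], [-0.08, -0.997, -0.0], [-0.002, 0.0, -1.0]] -0.0001004184705552201 [ 0.30683867 -0.25907655  0.91344065]
axis [0.57962387 0.25961347 0.046     ]
top ptr [242.3 188.9]
3 tyre [234.4 197.5] drum [239.1 196.9]
4 tyre [234.8 199.7] drum [239.4 198.8]
5 tyre [235.2 201.2] drum [239.8 200.2]
wrist ptr [272.8 144. ]
3 tyre [253.6 170.2] drum [266.6 166.6]
4 tyre [255.5 174. ] drum [268. 170.]
5 tyre [257.5 175.2] drum [269.4 171.2]
```

View pics/w2.png

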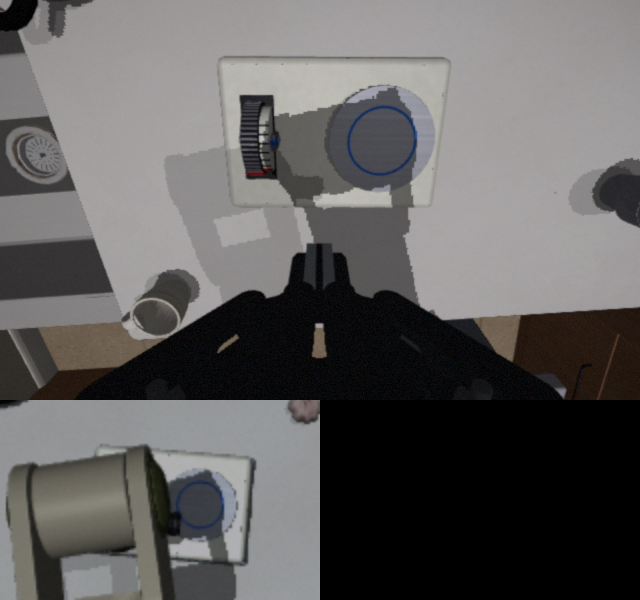

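The wrist view shows the wheel at (258,137), the blue pointer at (274,142), the red line at (258,173), the ring centre at (382,140) and the mug at (157,315). I'll fit these positions numerically.

```bash
cat >> h.py <<'E'
def red(im,box):
    x0,y0,x1,y1=box;b=im.astype(int);m=((b[...,2]-np.maximum(b[...,1],b[...,0]))>50);k=np.zeros_like(m);k[y0:y1,x0:x1]=1
    v,u=np.nonzero(m&k);return (len(u),u.mean().round(1),v.mean().round(1),u.min(),u.max(),v.min(),v.max()) if len(u) else None
def blue(im,box,t=40):
    x0,y0,x1,y1=box;b=im.astype(int);m=((b[...,0]-b[...,2])>t);k=np.zeros_like(m);k[y0:y1,x0:x1]=1
    v,u=np.nonzero(m&k);return np.c_[u,v].astype(np.float32)
def axes(yawdeg):
    y=np.radians(yawdeg);X=np.array([np.cos(y),np.sin(y),0]);return X,np.array([-X[1],X[0],0])
E
python3 - <<'E'
from h import *
im=get_image('wrist')
p=blue(im,(335,95,430,185));e=cv2.fitEllipse(p);print(len(p),e,'pan',ray('wrist',e[0],.062))
q=blue(im,(266,130,285,155));print('ptr',len(q),q.mean(0),ray('wrist',q.mean(0),.072))
print('red',red(im,(235,90,285,185)))
for uv in[(219,58),(449,58),(434,206),(233,206)]:print(ray('wrist',uv,.046).round(4))
E
```

```text
513 ((381.4828796386719, 140.8451385498047), (64.65995788574219, 69.27405548095703), 43.9391975402832) pan [0.57156379 0.1395907  0.062     ]
ptr 36 [274.05554 142.77777] [0.57917083 0.23891162 0.072     ]
red (41, np.float64(257.3), np.float64(172.7), np.int64(247), np.int64(268), np.int64(169), np.int64(174))
[0.6559 0.2833 0.046 ]
[0.6392 0.0743 0.046 ]
[0.4951 0.0811 0.046 ]
[0.5122 0.2956 0.046 ]
```

drive_tool --offset '[[0.2, -0.38, 0.67], [0.2, -0.38, 0.67], [0.2, -0.38, 0.67], [0.2, -0.38, 0.67], [0, 0, 0.03], [0, 0, 0.03], [0, 0, 0.03], [0, 0, 0.03], [0, 0, 0], [0, 0, 0]]' --turn '[[0, 0, 0], [0, 0, 0], [0, 0, 0], [0, 0, 0], [0, 0, 0], [0, 0, 0], [0, 0, 0], [0, 0, 0], [0, 0, 0], [0, 0, 0]]' --hand '[0, 0, 0, 0, 0, 0, 0, 0, 0, 0]'

```text
time_s: 4.0
position: [0.5699, 0.2601, 0.0875]
tool_rot: [[0.997, -0.081, 0.0], [-0.081, -0.997, 0.0], [0.0, -0.0, -1.0]]
ft_force: [0.5, -0.1, 0.5]
grip_width: -0.0001
gripper_force: 0.0
```

drive_tool --offset '[[0, 0, 0.025], [0, 0, 0.025], [0, 0, 0.025], [0, 0, 0], [0, 0, 0], [0, 0, 0], [0, 0, 0], [0, 0, 0], [0, 0, 0], [0, 0, 0]]' --turn '[[0, 0, 0], [0, 0, 0], [0, 0, 0], [0, 0, 0], [0, 0, 0], [0, 0, 0], [0, 0, 0], [0, 0, 0], [0, 0, 0], [0, 0, 0]]' --hand '[0, 0, 0, 0, 0, 0, 0, 0, 0, 0]'

```text
time_s: 5.25
position: [0.5698, 0.2602, 0.0843]
tool_rot: [[0.997, -0.081, 0.0], [-0.081, -0.997, -0.0], [0.0, 0.0, -1.0]]
ft_force: [-0.7, -0.2, -0.2]
grip_width: 0.0001
gripper_force: 0.0
```

drive_tool --offset '[[0, 0, 0.0125], [0, 0, 0.0125], [0, 0, 0.0125], [0, 0, 0.0125], [0, 0, 0.0125], [0, 0, 0.0125], [0, 0, 0.0125], [0, 0, 0], [0, 0, 0], [0, 0, 0]]' --turn '[[0, 0, 0], [0, 0, 0], [0, 0, 0], [0, 0, 0], [0, 0, 0], [0, 0, 0], [0, 0, 0], [0, 0, 0], [0, 0, 0], [0, 0, 0]]' --hand '[0, 0, 0, 0, 0, 0, 0, 0, 0, 0]'

```text
time_s: 6.5
position: [0.5699, 0.2602, 0.0809]
tool_rot: [[0.997, -0.081, 0.0], [-0.081, -0.997, 0.0], [0.0, -0.0, -1.0]]
ft_force: [0.8, 0.3, 2.1]
grip_width: 0.0004
gripper_force: 0.5
```

drive_tool --offset '[[0, 0, 0.008], [0, 0, 0.008], [0, 0, 0], [0, 0, 0], [0, 0, 0], [0, 0, 0], [0, 0, 0], [0, 0, 0], [0, 0, 0], [0, 0, 0]]' --turn '[[0, 0, 0], [0, 0, 0], [0, 0, 0], [0, 0, 0], [0, 0, 0], [0, 0, 0], [0, 0, 0], [0, 0, 0], [0, 0, 0], [0, 0, 0]]' --hand '[0, 0, 0, 0, 0, 0, 0, 0, 0, 0]'

```text
time_s: 7.75
position: [0.57, 0.2602, 0.0807]
tool_rot: [[0.997, -0.081, 0.001], [-0.081, -0.997, 0.0], [0.001, -0.0, -1.0]]
ft_force: [-1.4, -0.3, 4.6]
grip_width: 0.0001
gripper_force: 2.6
```

drive_tool --offset '[[0, 0, 0.005], [0.077, 0, 0], [0.077, 0, 0], [0.077, 0, 0], [0.077, 0, 0], [0.077, 0, 0], [0.077, 0, 0], [0, 0, 0], [0, 0, -0.3], [0, 0, -0.3]]' --turn '[[0, 0, 0], [0, 0, 0], [0, 0, 0], [0, 0, 0], [0, 0, 0], [0, 0, 0], [0, 0, 0], [0, 0, 0], [0, 0, 0], [0, 0, 0]]' --hand '[0, 0, 0, 0, 0, 0, 0, 0, 0, 0]'

```text
time_s: 9.0
position: [0.5882, 0.2587, 0.1047]
tool_rot: [[0.997, -0.081, -0.0], [-0.081, -0.997, 0.0], [-0.0, 0.0, -1.0]]
ft_force: [0.9, -0.1, 0.2]
grip_width: -0.0001
gripper_force: 0.0
```

```bash
python3 - <<'E'
from h import *
s=observe();print(s['position'],s['ft_force'])
w=get_image('wrist');cv2.imwrite('pics/w3.png',w[100:,100:500])
X,Y=axes(-4.6);a=np.array([.5797,.2591,.046])
print('ptr',proj('wrist',a-.0195*Y+[0,0,.026]).round(1),'red',red(w,(0,0,640,400)))
for k in range(-1,6):
    th=-k*.2618;p=lambda r,y:a+y*Y+r*(np.sin(th)*X+np.cos(th)*np.array([0,0,1]))
    print(k,'tyre',proj('wrist',p(.035,0)).round(1),'drum',proj('wrist',p(.031,-.012)).round(1))
E
```

```text
[0.58820944 0.25871206 0.10465789] [ 0.91248889 -0.09929735  0.23552142]
ptr [348.2 242.6] red None
-1 tyre [319.1 235.5] drum [337.6 234.3]
0 tyre [319.1 249.1] drum [337.4 246.2]
1 tyre [319.1 260.6] drum [337.1 256.2]
2 tyre [319.1 268.8] drum [336.6 263.5]
3 tyre [319.1 273.4] drum [336.1 267.7]
4 tyre [319.1 274.3] drum [335.5 268.7]
5 tyre [319.1 272. ] drum [334.9 266.8]
```

View pics/w3.png

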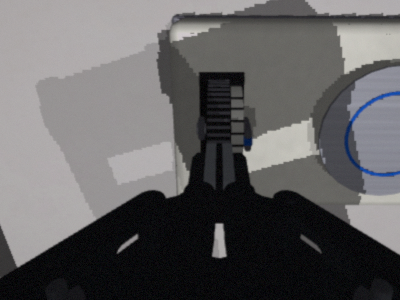

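The fingers hide the red line: the pointer is at crop (247,143) and no red is visible. I'll back off to look.

drive_tool --offset '[[0, 0, -0.6], [-0.75, 0, -0.4], [-0.75, 0, 0], [0, 0, 0], [0, 0, 0], [0, 0, 0], [0, 0, 0], [0, 0, 0], [0, 0, 0], [0, 0, 0]]' --turn '[[0, 0, 0], [0, 0, 0], [0, 0, 0], [0, 0, 0], [0, 0, 0], [0, 0, 0], [0, 0, 0], [0, 0, 0], [0, 0, 0], [0, 0, 0]]' --hand '[0, 0, 0, 0, 0, 0, 0, 0, 0, 0]'

```text
time_s: 10.3
position: [0.5285, 0.2635, 0.144]
tool_rot: [[0.997, -0.081, 0.0], [-0.081, -0.997, 0.0], [0.0, -0.0, -1.0]]
ft_force: [0.1, -0.3, -0.8]
grip_width: 0.0001
gripper_force: 0.0
```

```bash
cat > look.py <<'E'
from h import *
import sys
s=observe();print(s['position'],s['ft_force'])
w=get_image('wrist')
X,Y=axes(-4.6);a=np.array([.5797,.2591,.046])
P=proj('wrist',a-.0195*Y+[0,0,.026]);i=P.astype(int);q=blue(w,(i[0]-8,i[1]-15,i[0]+12,i[1]+15))
print('ptr',P.round(1),'meas',q.mean(0),'red',red(w,(i[0]-80,i[1]-80,i[0]+20,i[1]+80)))
for k in range(-1,6):
    th=-k*.2618;p=lambda r,y:a+y*Y+r*(np.sin(th)*X+np.cos(th)*np.array([0,0,1]))
    print(k,'tyre',proj('wrist',p(.035,0)).round(1),'drum',proj('wrist',p(.031,-.012)).round(1))
cv2.imwrite(sys.argv[1],cv2.resize(w[i[1]-60:i[1]+60,i[0]-90:i[0]+60],None,fx=4,fy=4,interpolation=cv2.INTER_CUBIC))
E
python3 look.py pics/w4.png
```

```text
[0.52850047 0.26354485 0.14397103] [ 0.06186937 -0.31181067 -0.84504389]
ptr [345.7 142.7] meas [345.28302 141.81133] red (164, np.float64(322.8), np.float64(165.7), np.int64(307), np.int64(339), np.int64(161), np.int64(169))
-1 tyre [318.6 131.2] drum [335.8 132.1]
0 tyre [318.6 144.7] drum [335.6 143.8]
1 tyre [318.6 157.3] drum [335.4 154.8]
2 tyre [318.7 167.8] drum [335.  164.1]
3 tyre [318.7 175.5] drum [334.5 170.9]
4 tyre [318.7 180. ] drum [334.  175.1]
5 tyre [318.7 181.4] drum [333.5 176.4]
```

View pics/w4.png

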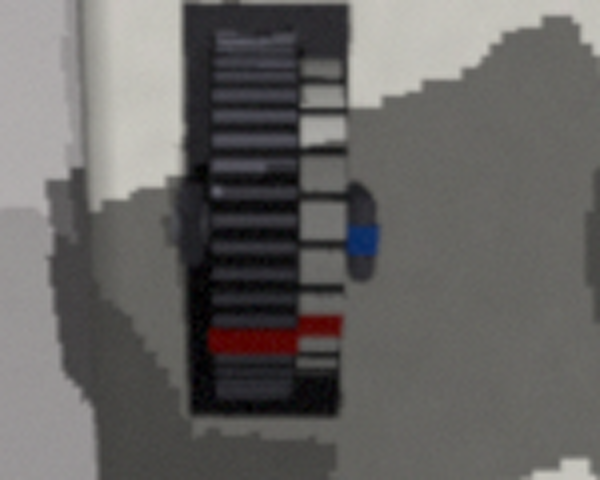

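Red is now exactly two clicks short: the pointer is at row 240, the next line at 288 and red at 325. I'll do one more identical two-click stroke.

drive_tool --offset '[[0.519, 0, 0.7], [0.519, 0, 0.7], [0, 0, 0.04], [0, 0, 0.04], [0, 0, 0.03], [0, 0, 0.03], [0, 0, 0.02], [0, 0, 0.02], [0, 0, 0.01], [0, 0, 0]]' --turn '[[0, 0, 0], [0, 0, 0], [0, 0, 0], [0, 0, 0], [0, 0, 0], [0, 0, 0], [0, 0, 0], [0, 0, 0], [0, 0, 0], [0, 0, 0]]' --hand '[0, 0, 0, 0, 0, 0, 0, 0, 0, 0]'

```text
time_s: 11.6
position: [0.57, 0.2602, 0.0808]
tool_rot: [[0.997, -0.081, 0.001], [-0.081, -0.997, 0.0], [0.001, -0.0, -1.0]]
ft_force: [-0.3, -0.4, 4.1]
grip_width: 0.0001
gripper_force: 1.9
```

drive_tool --offset '[[0, 0, 0.005], [0, 0, 0.005], [0, 0, 0], [0, 0, 0], [0, 0, 0], [0, 0, 0], [0, 0, 0], [0, 0, 0], [0, 0, 0], [0, 0, 0]]' --turn '[[0, 0, 0], [0, 0, 0], [0, 0, 0], [0, 0, 0], [0, 0, 0], [0, 0, 0], [0, 0, 0], [0, 0, 0], [0, 0, 0], [0, 0, 0]]' --hand '[0, 0, 0, 0, 0, 0, 0, 0, 0, 0]'

```text
time_s: 12.85
position: [0.5701, 0.2602, 0.0807]
tool_rot: [[0.997, -0.081, 0.001], [-0.081, -0.997, 0.0], [0.001, -0.0, -1.0]]
ft_force: [-1.4, -1.3, 6.3]
grip_width: 0.0
gripper_force: 3.3
```

drive_tool --offset '[[0.077, 0, 0], [0.077, 0, 0], [0.077, 0, 0], [0.077, 0, 0], [0.077, 0, 0], [0.077, 0, 0], [0, 0, 0], [0, 0, -0.5], [0, 0, -0.7], [-0.75, 0, -0.4]]' --turn '[[0, 0, 0], [0, 0, 0], [0, 0, 0], [0, 0, 0], [0, 0, 0], [0, 0, 0], [0, 0, 0], [0, 0, 0], [0, 0, 0], [0, 0, 0]]' --hand '[0, 0, 0, 0, 0, 0, 0, 0, 0, 0]'

```text
time_s: 14.1
position: [0.5594, 0.2608, 0.1446]
tool_rot: [[0.997, -0.082, 0.002], [-0.082, -0.997, 0.0], [0.002, -0.0, -1.0]]
ft_force: [-0.6, 0.0, -1.2]
grip_width: -0.0003
gripper_force: 0.0
```

drive_tool --offset '[[-0.75, 0, 0], [0, 0, 0], [0, 0, 0], [0, 0, 0], [0, 0, 0], [0, 0, 0], [0, 0, 0], [0, 0, 0], [0, 0, 0], [0, 0, 0]]' --turn '[[0, 0, 0], [0, 0, 0], [0, 0, 0], [0, 0, 0], [0, 0, 0], [0, 0, 0], [0, 0, 0], [0, 0, 0], [0, 0, 0], [0, 0, 0]]' --hand '[0, 0, 0, 0, 0, 0, 0, 0, 0, 0]'

```text
time_s: 15.35
position: [0.5285, 0.2636, 0.144]
tool_rot: [[0.997, -0.081, 0.0], [-0.081, -0.997, 0.0], [0.0, -0.0, -1.0]]
ft_force: [0.2, 0.3, 0.0]
grip_width: 0.0003
gripper_force: 0.0
```

```bash
python3 look.py pics/w5.png
```

```text
[0.5284801  0.26355071 0.14403216] [0.21547029 0.26089334 0.00817633]
ptr [345.7 142.7] meas [345.26923 141.61539] red (242, np.float64(322.7), np.float64(143.1), np.int64(307), np.int64(340), np.int64(140), np.int64(147))
-1 tyre [318.6 131.2] drum [335.8 132. ]
0 tyre [318.6 144.7] drum [335.6 143.8]
1 tyre [318.6 157.3] drum [335.4 154.8]
2 tyre [318.7 167.8] drum [335. 164.]
3 tyre [318.7 175.5] drum [334.5 170.9]
4 tyre [318.7 180. ] drum [334.  175.1]
5 tyre [318.7 181.3] drum [333.5 176.4]
```

View pics/w5.png

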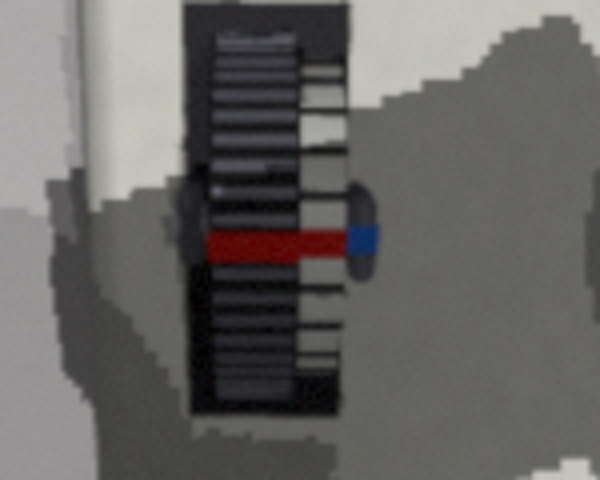

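The red line is exactly at the pointer (both at about row 243), so step 1 is done. Next is the stack.

drive_tool --offset '[[0, 0.3, -0.9], [-0.2, 0.98, -0.8], [-0.21, 0.98, -0.8], [-0.21, 0.98, 0], [-0.21, 0.98, 0], [-0.21, 0.98, 0], [-0.21, 0.98, 0], [-0.21, 0.98, 0], [-0.21, 0.98, 0], [-0.21, 0.98, 0]]' --turn '[[0, 0, 0], [0, 0, 0], [0, 0, 0], [0, 0, 0], [0, 0, 0], [0, 0, 0], [0, 0, 0], [0, 0, 0], [0, 0, 0], [0, 0, 0]]' --hand '[1, 1, 1, 1, 1, 1, 1, 1, 1, 1]'

```text
time_s: 16.65
position: [0.4234, -0.0951, 0.2442]
tool_rot: [[0.997, -0.081, 0.0], [-0.081, -0.997, -0.0], [0.0, 0.0, -1.0]]
ft_force: [0.4, -0.4, -0.7]
grip_width: 0.0856
gripper_force: 0.0
```

drive_tool --offset '[[0, 0.98, 0], [0, 0.4, 0], [0, 0, 0], [0, 0, 0], [0, 0, 0], [0, 0, 0], [0, 0, 0], [0, 0, 0], [0, 0, 0], [0, 0, 0]]' --turn '[[0, 0, 0], [0, 0, 0], [0, 0, 0], [0, 0, 0], [0, 0, 0], [0, 0, 0], [0, 0, 0], [0, 0, 0], [0, 0, 0], [0, 0, 0]]' --hand '[1, 1, 1, 1, 1, 1, 1, 1, 1, 1]'

```text
time_s: 17.9
position: [0.4194, -0.149, 0.244]
tool_rot: [[0.997, -0.081, -0.0], [-0.081, -0.997, 0.0], [-0.0, -0.0, -1.0]]
ft_force: [-0.1, 0.2, -0.1]
grip_width: 0.0853
gripper_force: 0.0
```

```bash
python3 - <<'E'
from h import *
s=observe();print(s['time_s'],s['position'],s['ft_force'],s['grip_width'])
w=get_image('wrist');c=camera_info('wrist');np.save('w6.npy',w)
P=proj('wrist',[.481,-.149,.106]);print(P, ray('wrist',P,.106))
cv2.imwrite('pics/w6.png',w)
E
```

```text
17.9 [ 0.41944805 -0.14899341  0.24398142] [-0.13700963  0.19599302 -0.067303  ] 0.0852540663952214
[312.98211684 120.98569312] [ 0.481 -0.149  0.106]
```

View pics/w6.png

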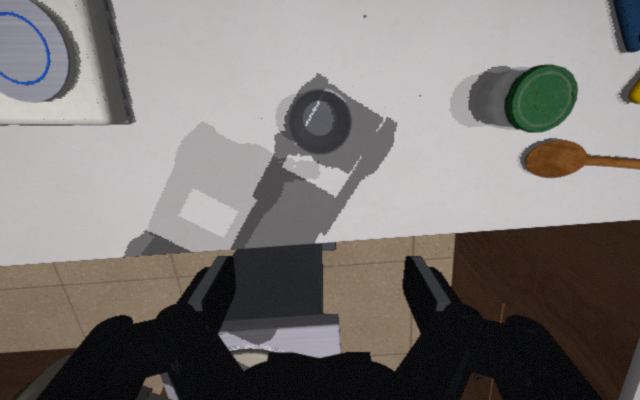

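The wrist view shows the cup's rim circle centred near (319,121) with a radius of about 33 px. The sugar is at (540,98) and nothing obstructs the cup. I'll fit the circle.

```bash
python3 - <<'E'
from h import *
w=np.load('w6.npy');g=cv2.cvtColor(w,cv2.COLOR_BGR2GRAY)
r=proj('wrist',[.481,-.119,.106])-proj('wrist',[.481,-.179,.106]);print('expected r',np.hypot(*r)/2)
G=cv2.resize(g[70:175,265:375],None,fx=6,fy=6,interpolation=cv2.INTER_CUBIC)
c=cv2.HoughCircles(G,cv2.HOUGH_GRADIENT,1,5,param1=60,param2=20,minRadius=170,maxRadius=235)
for x,y,rr in c[0][:6]:
  uv=(x/6+265,y/6+70);print(np.round(uv,1),rr/6,ray('wrist',uv,.106).round(4))
t=cv2.imread('pics/top1.png');g=cv2.cvtColor(t,cv2.COLOR_BGR2GRAY)[200:250,360:420]
G=cv2.resize(g,None,fx=8,fy=8,interpolation=cv2.INTER_CUBIC)
c=cv2.HoughCircles(G,cv2.HOUGH_GRADIENT,1,5,param1=60,param2=20,minRadius=70,maxRadius=110)
for x,y,rr in c[0][:4]:
  uv=(x/8+360,y/8+200);print(np.round(uv,1),rr/8,ray('top',uv,.106).round(4))
cv2.imwrite('pics/c6.png',np.hstack([cv2.resize(w[70:175,265:375],None,fx=4,fy=4),cv2.resize(t[200:250,360:420],(440,420))])[:, :790])
E
```

```text
expected r 32.5378106531559Traceback (most recent call last):
  File "<stdin>", line 6, in <module>
TypeError: 'NoneType' object is not subscriptable
```

```bash
python3 - <<'E'
from h import *
w=np.load('w6.npy');t=cv2.imread('pics/top1.png')
def fit(im,n,u0,v0,r0,z):
    # robust radial edge score of a circle of roughly known radius
    g=cv2.GaussianBlur(cv2.cvtColor(im,cv2.COLOR_BGR2GRAY),(3,3),0).astype(np.float32)
    a=np.linspace(0,2*np.pi,180);best=[]
    for r in np.arange(r0-1.5,r0+1.6,.5):
      for du in np.arange(-6,6.1,.25):
        for dv in np.arange(-6,6.1,.25):
          f=lambda q:cv2.remap(g,(u0+du+q*np.cos(a)).astype(np.float32)[None],(v0+dv+q*np.sin(a)).astype(np.float32)[None],1)
          best.append((float(np.clip(f(r+1)-f(r-1),-5,30).mean()),u0+du,v0+dv,r))
    best.sort(reverse=True)
    for b in best[:4]:print(n,np.round(b,2),ray(n,b[1:3],z).round(4))
fit(w,'wrist',318,121,32.5,.106)
fit(t,'top',388,223.5,11.8,.106)
cv2.imwrite('pics/c6.png',np.hstack([cv2.resize(w[70:175,265:375],(440,420)),cv2.resize(t[200:250,360:420],(350,300)).repeat(1,0).copy() if 0 else cv2.resize(t[200:260,363:413],(350,420))]))
E
```

```text
wrist [ 24.85 319.   121.25  32.  ] [ 0.4803 -0.1545  0.106 ]
wrist [ 24.81 319.25 121.25  32.  ] [ 0.4803 -0.1547  0.106 ]
wrist [ 24.8 319.  121.5  32. ] [ 0.4801 -0.1545  0.106 ]
wrist [ 24.75 318.   121.5   32.5 ] [ 0.4802 -0.1536  0.106 ]
top [ 30.   388.   224.25  12.3 ] [ 0.479  -0.1485  0.106 ]
top [ 30.  388.  224.   12.3] [ 0.4797 -0.1485  0.106 ]
top [ 30.   388.   223.75  12.3 ] [ 0.4804 -0.1486  0.106 ]
top [ 30.   387.75 224.25  12.3 ] [ 0.479  -0.1479  0.106 ]
```

View pics/c6.png

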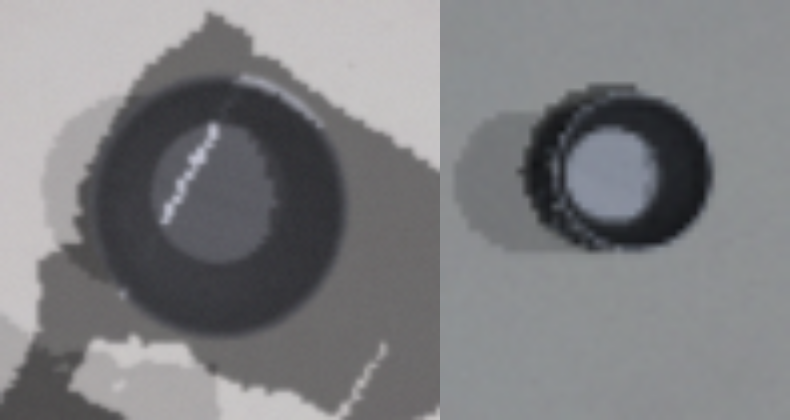

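Rim centre: (0.480,−0.1545), with the two cameras agreeing once the inner and outer rims are told apart. Now I'll descend around the top cup.

drive_tool --offset '[[0.76, 0.01, 0], [0.76, 0.01, 0], [0, 0, 0.7], [0, 0, 0.7], [0, 0, 0.7], [0, 0, 0.7], [0, 0, 0.5], [0, 0, 0.5], [0, 0, 0.3], [0, 0, 0]]' --turn '[[0, 0, 0], [0, 0, 0], [0, 0, 0], [0, 0, 0], [0, 0, 0], [0, 0, 0], [0, 0, 0], [0, 0, 0], [0, 0, 0], [0, 0, 0]]' --hand '[1, 1, 1, 1, 1, 1, 1, 1, 1, 1]'

```text
time_s: 19.2
position: [0.4798, -0.1546, 0.0796]
tool_rot: [[0.997, -0.081, -0.001], [-0.081, -0.997, 0.001], [-0.001, -0.001, -1.0]]
ft_force: [-0.8, -0.2, 1.1]
grip_width: 0.0855
gripper_force: 0.0
```

drive_tool --offset '[[0, 0, 0], [0, 0, 0], [0, 0, 0], [0, 0, 0], [0, 0, 0], [0, 0, 0], [0, 0, 0], [0, 0, 0], [0, 0, 0], [0, 0, 0]]' --turn '[[0, 0, 0], [0, 0, 0], [0, 0, 0], [0, 0, 0], [0, 0, 0], [0, 0, 0], [0, 0, 0], [0, 0, 0], [0, 0, 0], [0, 0, 0]]' --hand '[0.9, 0.85, 0.8, 0.75, 0.7, 0.65, 0.6, 0.5, 0.4, 0.3]' --newtons 25

```text
time_s: 20.45
position: [0.4802, -0.1547, 0.0804]
tool_rot: [[0.997, -0.081, 0.001], [-0.081, -0.997, -0.0], [0.001, 0.0, -1.0]]
ft_force: [-1.1, 1.5, 5.6]
grip_width: 0.061
gripper_force: 26.7
```

Gripped at 61 mm. Now a slow straight lift.

drive_tool --offset '[[0, 0, -0.05], [0, 0, -0.05], [0, 0, -0.05], [0, 0, -0.05], [0, 0, -0.05], [0, 0, -0.05], [0, 0, 0], [0, 0, 0], [0, 0, 0], [0, 0, 0]]' --turn '[[0, 0, 0], [0, 0, 0], [0, 0, 0], [0, 0, 0], [0, 0, 0], [0, 0, 0], [0, 0, 0], [0, 0, 0], [0, 0, 0], [0, 0, 0]]' --hand '[0.3, 0.3, 0.3, 0.3, 0.3, 0.3, 0.3, 0.3, 0.3, 0.3]'

```text
time_s: 21.7
position: [0.48, -0.1547, 0.0919]
tool_rot: [[0.997, -0.081, -0.0], [-0.081, -0.997, 0.0], [-0.0, -0.0, -1.0]]
ft_force: [0.3, -0.6, -1.9]
grip_width: 0.0604
gripper_force: 27.4
```

```bash
python3 - <<'E'
from h import *
s=observe();print(s['time_s'],s['position'],s['ft_force'],s['grip_width'])
t=get_image('scene');cv2.imwrite('pics/s7.png',cv2.resize(t[180:290,300:460],None,fx=4,fy=4,interpolation=cv2.INTER_CUBIC))
E
```

```text
21.7 [ 0.47996282 -0.15469874  0.09194374] [ 0.30642857 -0.57509626 -1.93919519] 0.060381966869034714
```

View pics/s7.png

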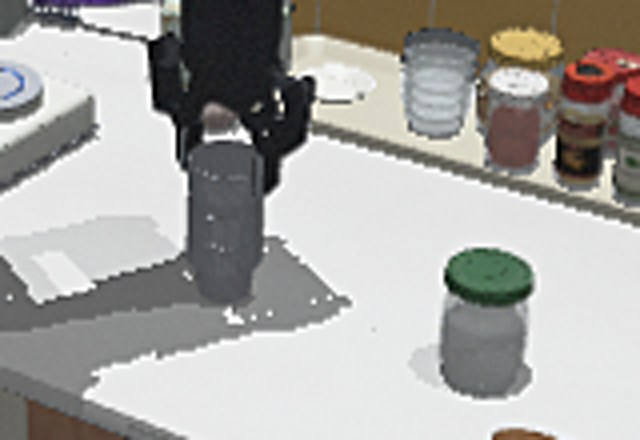

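I've viewed 10 pictures now, so the rest is numeric. The view shows the stack's foot still on the worktop at (222,300), with the top cup in the fingers. I'll continue the lift.

drive_tool --offset '[[0, 0, -0.15], [0, 0, -0.15], [0, 0, -0.2], [0, 0, -0.2], [0, 0, -0.2], [0, 0, -0.3], [0, 0, -0.4], [0, 0, -0.4], [0, 0, 0], [0, 0, 0]]' --turn '[[0, 0, 0], [0, 0, 0], [0, 0, 0], [0, 0, 0], [0, 0, 0], [0, 0, 0], [0, 0, 0], [0, 0, 0], [0, 0, 0], [0, 0, 0]]' --hand '[0.3, 0.3, 0.3, 0.3, 0.3, 0.3, 0.3, 0.3, 0.3, 0.3]'

```text
time_s: 23.0
position: [0.4797, -0.1546, 0.1716]
tool_rot: [[0.997, -0.081, -0.001], [-0.081, -0.997, 0.0], [-0.001, -0.0, -1.0]]
ft_force: [0.4, 0.5, -2.2]
grip_width: 0.0608
gripper_force: 27.5
```

```bash
python3 - <<'E'
from h import *
f=[]
for i in range(5):
    t=get_image('scene');f.append(observe()['ft_force'][2])
print(np.round(f,2),observe()['position'])
a=cv2.imread('pics/scene1.png')
# compare column profile along the stack's projected axis, before and now
for z in np.arange(0,.2,.008):
    u,v=proj('scene',[.480,-.1545,z]).round().astype(int);print(round(z,3),(u,v),a[v,u-16:u+17:4].mean(1).astype(int).tolist() if 0 else [int(x) for x in a[v,u-16:u+17:4].mean(1)],[int(x) for x in t[v,u-16:u+17:4].mean(1)])
E
```

```text
[-1.81 -1.41 -1.55 -1.23 -0.76] [ 0.47984853 -0.15463932  0.17160114]
0.0 (np.int64(355), np.int64(252)) [232, 209, 79, 81, 86, 82, 145, 127, 232] [100, 102, 97, 83, 85, 83, 145, 140, 138]
0.008 (np.int64(355), np.int64(250)) [212, 209, 207, 81, 87, 82, 148, 143, 233] [102, 92, 208, 84, 87, 84, 148, 139, 138]
0.016 (np.int64(355), np.int64(248)) [203, 211, 224, 84, 92, 90, 123, 239, 232] [101, 119, 232, 83, 94, 92, 132, 139, 140]
0.024 (np.int64(356), np.int64(246)) [234, 206, 125, 94, 96, 91, 178, 232, 232] [85, 95, 107, 95, 94, 92, 112, 136, 136]
0.032 (np.int64(356), np.int64(244)) [232, 237, 84, 90, 88, 91, 80, 232, 231] [218, 206, 82, 90, 88, 91, 85, 134, 134]
0.04 (np.int64(356), np.int64(241)) [231, 235, 72, 139, 89, 148, 74, 232, 233] [206, 234, 77, 138, 89, 101, 82, 129, 124]
0.048 (np.int64(356), np.int64(239)) [231, 234, 127, 92, 93, 87, 80, 231, 231] [233, 235, 131, 90, 92, 87, 83, 124, 138]
0.056 (np.int64(356), np.int64(237)) [230, 232, 84, 92, 92, 90, 78, 233, 231] [230, 233, 84, 92, 91, 92, 78, 241, 239]
0.064 (np.int64(356), np.int64(235)) [230, 234, 85, 80, 85, 86, 
[... 1315 characters left out ...]
.int64(209)) [232, 230, 60, 83, 86, 245, 117, 91, 96] [233, 231, 63, 83, 86, 81, 129, 92, 98]
0.16 (np.int64(357), np.int64(207)) [231, 235, 87, 133, 128, 134, 98, 163, 215] [232, 235, 82, 89, 89, 91, 106, 163, 213]
0.168 (np.int64(357), np.int64(205)) [230, 233, 142, 181, 146, 117, 218, 215, 213] [231, 233, 88, 96, 89, 90, 107, 223, 212]
0.176 (np.int64(357), np.int64(202)) [244, 214, 185, 212, 199, 196, 94, 135, 211] [245, 217, 90, 89, 88, 89, 89, 25, 211]
0.184 (np.int64(357), np.int64(200)) [69, 83, 99, 187, 108, 199, 112, 90, 212] [69, 86, 90, 158, 97, 112, 92, 12, 213]
0.192 (np.int64(357), np.int64(198)) [92, 111, 113, 125, 98, 116, 119, 94, 215] [93, 93, 142, 79, 82, 83, 89, 22, 215]
```

The profile confirms it: two cups still stand unmoved, and the top cup hangs clear with its foot at about z=0.14. Carrying it to the pan.

drive_tool --offset '[[0.1, -0.4, 0], [0.2, -0.9, 0], [0.2, -0.92, 0], [0.22, -0.92, 0], [0.22, -0.92, 0], [0.22, -0.92, 0], [0.22, -0.92, 0], [0.2, -0.92, 0], [0.1, -0.7, 0], [0, 0, 0]]' --turn '[[0, 0, 0], [0, 0, 0], [0, 0, 0], [0, 0, 0], [0, 0, 0], [0, 0, 0], [0, 0, 0], [0, 0, 0], [0, 0, 0], [0, 0, 0]]' --hand '[0.3, 0.3, 0.3, 0.3, 0.3, 0.3, 0.3, 0.3, 0.3, 0.3]' --newtons 35

```text
time_s: 24.5
position: [0.5711, 0.1423, 0.1716]
tool_rot: [[0.997, -0.078, -0.0], [-0.078, -0.997, 0.0], [-0.0, -0.0, -1.0]]
ft_force: [0.3, -0.7, -1.1]
grip_width: 0.0606
gripper_force: 39.1
```

drive_tool --offset '[[0, 0, 0.3], [0, 0, 0.4], [0, 0, 0.4], [0, 0, 0.3], [0, 0, 0.2], [0, 0, 0.1], [0, 0, 0], [0, 0, 0], [0, 0, 0], [0, 0, 0]]' --turn '[[0, 0, 0], [0, 0, 0], [0, 0, 0], [0, 0, 0], [0, 0, 0], [0, 0, 0], [0, 0, 0], [0, 0, 0], [0, 0, 0], [0, 0, 0]]' --hand '[0.3, 0.3, 0.3, 0.3, 0.3, 0.3, 0.3, 0.3, 0.3, 0.3]'

```text
time_s: 25.75
position: [0.5714, 0.1397, 0.1042]
tool_rot: [[0.997, -0.081, 0.0], [-0.081, -0.997, 0.0], [0.0, -0.0, -1.0]]
ft_force: [0.2, -0.5, -2.0]
grip_width: 0.0601
gripper_force: 39.0
```

drive_tool --offset '[[0, 0, 0.06], [0, 0, 0.06], [0, 0, 0.04], [0, 0, 0.03], [0, 0, 0.02], [0, 0, 0.02], [0, 0, 0.015], [0, 0, 0], [0, 0, 0], [0, 0, 0]]' --turn '[[0, 0, 0], [0, 0, 0], [0, 0, 0], [0, 0, 0], [0, 0, 0], [0, 0, 0], [0, 0, 0], [0, 0, 0], [0, 0, 0], [0, 0, 0]]' --hand '[0.3, 0.3, 0.3, 0.3, 0.3, 0.3, 0.3, 0.3, 0.3, 0.3]'

```text
time_s: 27.0
position: [0.5713, 0.1396, 0.0942]
tool_rot: [[0.997, -0.081, 0.0], [-0.081, -0.997, -0.0], [0.0, 0.0, -1.0]]
ft_force: [0.2, -0.1, -0.6]
grip_width: 0.0601
gripper_force: 39.0
```

drive_tool --offset '[[0, 0, 0.0125], [0, 0, 0.0125], [0, 0, 0.0125], [0, 0, 0], [0, 0, 0], [0, 0, 0], [0, 0, 0], [0, 0, 0], [0, 0, 0], [0, 0, 0]]' --turn '[[0, 0, 0], [0, 0, 0], [0, 0, 0], [0, 0, 0], [0, 0, 0], [0, 0, 0], [0, 0, 0], [0, 0, 0], [0, 0, 0], [0, 0, 0]]' --hand '[0.3, 0.3, 0.3, 0.3, 0.3, 0.3, 0.3, 0.3, 0.3, 0.3]'

```text
time_s: 28.25
position: [0.5713, 0.1397, 0.0927]
tool_rot: [[0.997, -0.081, -0.0], [-0.081, -0.997, 0.0], [-0.0, -0.0, -1.0]]
ft_force: [0.3, 0.4, -1.1]
grip_width: 0.0607
gripper_force: 39.1
```

drive_tool --offset '[[0, 0, 0.01], [0, 0, 0.01], [0, 0, 0.01], [0, 0, 0], [0, 0, 0], [0, 0, 0], [0, 0, 0], [0, 0, 0], [0, 0, 0], [0, 0, 0]]' --turn '[[0, 0, 0], [0, 0, 0], [0, 0, 0], [0, 0, 0], [0, 0, 0], [0, 0, 0], [0, 0, 0], [0, 0, 0], [0, 0, 0], [0, 0, 0]]' --hand '[0.3, 0.3, 0.3, 0.3, 0.3, 0.3, 0.3, 0.3, 0.3, 0.3]'

```text
time_s: 29.5
position: [0.5715, 0.1397, 0.0926]
tool_rot: [[0.997, -0.081, 0.001], [-0.081, -0.997, -0.0], [0.001, -0.0, -1.0]]
ft_force: [-3.4, 1.0, 8.8]
grip_width: 0.0602
gripper_force: 39.9
```

Contact at about 9 N. I'll ease off slightly and release gradually.

drive_tool --offset '[[0, 0, -0.012], [0, 0, 0], [0, 0, 0], [0, 0, 0], [0, 0, 0], [0, 0, 0], [0, 0, 0], [0, 0, 0], [0, 0, 0], [0, 0, 0]]' --turn '[[0, 0, 0], [0, 0, 0], [0, 0, 0], [0, 0, 0], [0, 0, 0], [0, 0, 0], [0, 0, 0], [0, 0, 0], [0, 0, 0], [0, 0, 0]]' --hand '[0.3, 0.3, 0.7, 0.74, 0.78, 0.84, 0.9, 1, 1, 1]' --newtons 20

```text
time_s: 30.75
position: [0.5714, 0.1397, 0.092]
tool_rot: [[0.997, -0.081, 0.0], [-0.081, -0.997, 0.0], [0.0, -0.0, -1.0]]
ft_force: [0.3, -0.0, 0.4]
grip_width: 0.0852
gripper_force: 0.0
```

drive_tool --offset '[[0, 0, -0.1], [0, 0, -0.3], [0, 0, -0.5], [0, 0, -0.8], [0, 0, -0.9], [0, 0, -0.9], [-0.8, 0, 0], [-0.8, 0, 0], [0, 0, 0], [0, 0, 0]]' --turn '[[0, 0, 0], [0, 0, 0], [0, 0, 0], [0, 0, 0], [0, 0, 0], [0, 0, 0], [0, 0, 0], [0, 0, 0], [0, 0, 0], [0, 0, 0]]' --hand '[1, 1, 1, 1, 1, 1, 1, 1, 1, 1]'

```text
time_s: 32.0
position: [0.5081, 0.1448, 0.2327]
tool_rot: [[0.997, -0.081, 0.001], [-0.081, -0.997, 0.0], [0.001, -0.0, -1.0]]
ft_force: [-0.1, 0.2, 0.3]
grip_width: 0.0855
gripper_force: 0.0
```

```bash
python3 - <<'E'
from h import *
s=observe();print(s['time_s'],s['position'],s['ft_force'],s['grip_width'])
w=get_image('wrist');b=w.astype(int)
g=cv2.GaussianBlur(cv2.cvtColor(w,cv2.COLOR_BGR2GRAY),(3,3),0).astype(np.float32)
a=np.linspace(0,2*np.pi,120);c=camera_info('wrist')
def score(z,R,sgn):
    best=[]
    for x in np.arange(.555,.588,.001):
        for y in np.arange(.124,.156,.001):
            pr=lambda r:np.array([proj('wrist',[x+r*np.cos(t),y+r*np.sin(t),z],c) for t in a[::2]],np.float32)
            f=lambda r:cv2.remap(g,pr(r)[None,:,0].copy(),pr(r)[None,:,1].copy(),1)
            best.append((float(np.clip(f(R+.0012)-f(R-.0012),-5,30).mean()),round(x,3),round(y,3)))
    return sorted(best,reverse=True)[:4]
print('cup rim',score(.118,.030,1))
X,Y=axes(-4.6);ax=np.array([.5797,.2591,.046]);P=proj('wrist',ax-.0195*Y+[0,0,.026]);i=P.astype(int)
print('ptr',P,blue(w,(i[0]-8,i[1]-15,i[0]+12,i[1]+15)).mean(0),'red',red(w,(i[0]-80,i[1]-80,i[0]+20,i[1]+80)))
Q=proj('wrist',[.571,.1397,.062]).astype(int);q=blue(w,(Q[0]-70,Q[1]-70,Q[0]+70,Q[1]+70))
print('ring px',len(q),q.min(0),q.max(0),Q,proj('wrist',[.571,.1397,.118]))
E
```

```text
32.0 [0.50814851 0.14481871 0.23267934] [-0.09211101  0.18002057  0.30131206] 0.08546236741619448
cup rim [(16.642154693603516, np.float64(0.572), np.float64(0.138)), (16.378141403198242, np.float64(0.572), np.float64(0.137)), (16.175390243530273, np.float64(0.573), np.float64(0.137)), (16.080095291137695, np.float64(0.573), np.float64(0.138))]
ptr [217.45108657 118.67355174] [218.8421  117.57895] red (152, np.float64(198.3), np.float64(118.3), np.int64(185), np.int64(212), np.int64(116), np.int64(121))Traceback (most recent call last):
  File "<stdin>", line 18, in <module>
    return umr_minimum(a, axis, None, out, keepdims, initial, where)
ValueError: zero-size array to reduction operation minimum which has no identity
```

The cup stands upright about 2 mm from the pan's centre, and the red line is still at the pointer. Handing in.

```bash
python3 -c "
from rig import env
print(env.close_job())"
```

```text
the job is handed in; nothing more can be done
None
```

I rolled the tare wheel four clicks to the pointer and set the top cup on the pan, measured about 2 mm from its centre. The other two cups were still standing at the last check, just after the lift. I handed the job in after about 32 s of the 72 s allowed; the interface returned no verdict.

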